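Load a filter disc into the middle slot of the cassette

ROBOT

A 6-joint arm with a two-finger parallel gripper is mounted at the origin on a cart in front of the work surface, level with it; the furniture and walls round the work are solid. World frame = base frame: x ahead of the robot, y to its left, z up, the work surface at z = 0. Lengths are in m, angles in rad, forces in N, time in s.
With the tool pointing down it reaches from about 0.275 to 0.725 m from the base axis. Payload 15.9 kg.
Tool frame: the origin (TCP) lies at the very end of the fingers, on their centre line; the grasp point (between the pads) lies 19 mm behind it (tcp_to_grasp is the distance from the TCP to the grasp point, in m); z points along the fingers, y is the line along which they close (so a half turn about z gives the same grasp; the last joint's range is limited). The gripper opens to 85 mm and grips with 20 to 120 N. Pads are 22 mm wide; open, the fingers measure 114 mm over their backs; the gripper's body (76 mm by 85 mm) begins 54 mm behind the grasp point. The pads swing forward as they close: fully open they stand 13 mm farther back than shut.
Start: joints at [1.242, 0.213, -0.034, 1.323, 0, 1.571], TCP at [0.161, 0.473, 0.231] pointing down, gripper open.
Joint ranges: [-2.98, 2.98], [-0.74, 1.72], [-1.14, 1.35], [-2.1, 2.04], [-1.57, 1.44], [-3.14, 3.14]. Speed limits (rad/s): [1.89, 1.89, 2.39, 2.57, 3.14, 3.14].

INTERFACE

Orientations are given as a rotation vector (axis times angle).
In Python, from cell import * gives the robot as it stands.
- The arm moves only by the tool send_rows, never from a script. Its argument "targets" is a list of rows, each an object of numbers: "x", "y", "z": the shift along the tool's x, y, z as a fraction of full scale; "wx", "wy", "wz": the turn, a rotation vector about the tool's x, y, z as a fraction of full scale. A call has 1 to 8 rows; each row is the pose to reach, as a shift and turn from the pose commanded when the call began, along the tool's axes at that moment; what a row does not reach only later rows make up. Full scale, the value 1, is 0.5 m for a shift and pi/2 rad for a turn. A row lasts 1/8 s, in which the tool goes at most 62.5 mm and 10.7 degrees, less where a joint would pass 70% of its speed; a pose out of reach is approached as far as the arm can. A call with a number of a shift or a turn outside -1 to 1 is refused whole. A call with a gripper value outside its range is refused whole. "jaw" is the opening, from -1 (shut) to 1 (fully open), set as the call begins (left out, the last holds). The fingers move at their own pace and stop on an object; "force" is the grip in N (left out, the last holds). Time passes only in rows, so rows that repeat a pose let the fingers close. It gives the time, the measured TCP pose, the force, the opening and the grip force at its end, in the units of the state.
- observe(): the state, without advancing time (a new reading comes with each control period).
- read_camera(name): name is "scene" or "top" or "wrist"; returns the picture (400x640x3 uint8, blue, green, red); there is no depth.
- camera_model(name): a dict with "fx", "fy", "cx", "cy" (pixels), "distortion" ([k1, k2, p1, p2, k3] as OpenCV has them; the pictures are not rectified), "world_to_cam" (4x4, takes a point from world to camera coordinates). Camera axes: x right, y down, z forward; pixel columns grow to the right and rows downward; lengths in m; the calibration is good to about 2 mm. A picture is of the moment at which its call begins: read the wrist's pose just before it. camera_model takes no time and is no camera call; for the wrist camera it gives the pose at the moment of the call.
- close_job(): hands the job in; it is judged then, once.
Trained networks look in the newest picture that a camera, given by its name, has taken for a name from the list of things; names that differ only in an ending like _2 or _b are one class to them, and where a whole thing is asked for, a point or a joint stands for the part that bears it (a point fixed in the world has none). Each returns a list of dicts, best first, with "conf" (0 to 1); they miss things now and then, are a little off and sometimes report something else, mostly with a low value. They report only what shows in the picture. A call takes as long as a camera call. They do not tell look-alikes from the thing itself.
- boxes_of(camera, target): "centre" ([row, column] in pixels, amid what is visible of it).
- pinpoint(camera, target): "centre" ([row, column] in pixels: a listed point, or the origin of a listed thing).
The state is a dict: "time_s": time; "q": joint angles; "qvel": joint speeds; "joint_torque": joint torques, N m; "ee_pos": TCP position; "tool_rot": TCP orientation; "force": force on the tool from outside, world axes, zero at the start; "torque": the same for the moment, N m; "grip_width": finger opening in m; "finger_force": force on a finger pad.
Only numpy, scipy, OpenCV 4.12 (cv2) and the standard library are available. Lean on these libraries where they do the work, as an engineer would, in place of code of your own. Each camera call takes 0.05 s, during which the arm holds its last target. There are 200 camera calls.

TASK

Take the blue filter-disc carrier by its upright tab and slide it, disc first, into the middle slot of the three-slot cassette until the disc is fully home at the back. Leave it lying flat there, let go, and leave the red carrier where it is.

Things in the scene. Friction and masses are not known exactly. Their poses are not given: they have to be found in the camera images.
- blue_carrier: Loose blue plastic carrier, white filter face, 60 g: flat disc 70 mm across, 5 thick; a tongue (20 wide, 5 thick) runs out along -x to an upright tab centred at x = -0.078, y = 0. Tab: 22 mm long in x, 12 thick in y (grip across y from above), top 47 mm above the underside. Origin: centre of the disc's underside, z up. Starts flat on the worktop, tab roughly toward the robot.
- red_carrier: A second loose carrier, same shape and size as the blue one but red: to be left alone. Origin and axes as for the blue one.
- cassette: Fixed grey cassette with metal shelves on a grey block, 100 mm wide (block 108), open toward the robot (-x). Three level slots at 26 mm pitch, each 92 mm wide, 23 high in the clear; floors 54, 80, 106 mm and top 132 mm above the origin. A dark disc fills the bottom slot, the others are empty. Origin: foot of the block, up to 25 mm below the worktop (height varies); x into the slots, z up.
- middle_slot (a point): Point on the middle slot's floor where the centre of the disc's underside lies when the disc touches the back wall. x into the slot, z up, y across. The front opening is at x = -0.043, the back wall at x = +0.035, the side walls at y = -0.046 and +0.046, the cassette's top at z = +0.052.
Mind the look-alikes: they are no part of the job. What is meant by the blue_carrier is not brown, and is the larger of those in its own colour.

How it is judged:
At the end, for the whole second after the job is handed in: The blue carrier's disc lies at rest in the middle slot, its underside within 6 mm of the slot floor and tilted less than 10 degrees, pushed in to within 15 mm of the back wall and within the side walls (15 mm of the centre line); the red carrier is within 30 mm of where it started (x of blue_carrier in the frame of middle_slot between -0.015 and 0.01 m and y of blue_carrier in the frame of middle_slot between -0.015 and 0.015 m and z of blue_carrier in the frame of middle_slot between -0.006 and 0.006 m and angle between blue_carrier's own z axis and vertical below 0.17 rad and linear speed of blue_carrier below 0.02 m/s and distance of red_carrier from where it was at the start of the episode below 0.03 m); the robot touches nothing.
It fails at once if the red carrier is disturbed (moved more than 30 mm) (distance of red_carrier from where it was at the start of the episode above 0.03 m).
It also fails if it takes over 37 s, if anything falls off the work surface, if the arm or the gripper's body presses on something with over 40 N, if the wrist force passes 120 N, or if a joint passes its speed limit or range.

## Working session

There is one attempt and no reset: what is moved stays moved. The work goes in short steps, Python scripts to look and compute and a tool call to move; the robot and the scene stay as the last step left them, time stands still between calls to the robot, and variables do not carry over. Pictures are saved under pics/ and viewed, at most 10 in all, crops included, and the job is handed in when it is done.

Besides the shell and the picture viewer there is one more tool, called after "Emit:" as name([rows], argument=value, ...), one row to a line, values as JSON. send_rows: Moves the arm, as the interface text tells. Its arguments: {"type":"object","properties":{"targets":{"type":"array"},"jaw":{"type":"number"},"force":{"type":"number"}},"required":["targets"]}

```bash
mkdir -p pics; ls; python3 - <<'E'
from cell import *
import cv2,numpy as np
s=observe();print(s['time_s'],s['ee_pos'],s['tool_rot'],s['grip_width'])
for c in ['scene','top']:
    im=read_camera(c);cv2.imwrite(f'pics/{c}0.png',im)
    m=camera_model(c);print(c,m['fx'],m['cx'],m['cy'],m['distortion'],np.round(m['world_to_cam'],3).tolist())
    for t in ['blue_carrier','red_carrier','cassette','middle_slot']:
        print(c,t,[(np.round(d['centre'],1).tolist(),round(d['conf'],2)) for d in pinpoint(c,t)])
E
```

```text
pics
0.0 [0.16134643 0.47288797 0.23081758] [-5.14131821e-01 -3.09905809e+00  1.77085050e-03] 0.08545213197712781
scene 519.5240846835613 315.8715067788544 195.2705161759667 [-0.08050163  0.          0.          0.          0.        ] [[0.896, -0.443, 0.017, -0.371], [-0.308, -0.651, -0.694, 0.314], [0.318, 0.617, -0.72, 0.921], [0.0, 0.0, 0.0, 1.0]]
scene blue_carrier [([299.4, 355.0], 0.75), ([191.7, 296.5], 0.73), ([264.4, 309.2], 0.65)]
scene red_carrier [([160.8, 280.5], 0.94)]
scene cassette [([227.2, 368.1], 0.57)]
scene middle_slot [([205.2, 376.2], 0.69)]
top 407.81683770292193 317.85299366455433 199.8096792156129 [-0.02290173  0.          0.          0.          0.        ] [[0.017, -1.0, 0.003, 0.165], [-0.987, -0.017, -0.157, 0.532], [0.157, -0.001, -0.988, 0.856], [0.0, 0.0, 0.0, 1.0]]
top blue_carrier [([224.5, 423.6], 0.9), ([220.0, 282.1], 0.7), ([248.3, 368.0], 0.57)]
top red_carrier [([213.6, 235.2], 0.65)]
top cassette [([177.0, 352.3], 0.94)]
top middle_slot []
```

View pics/scene0.png

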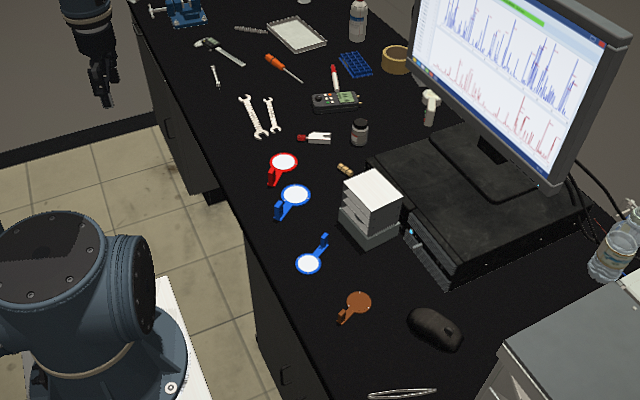

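View pics/top0.png

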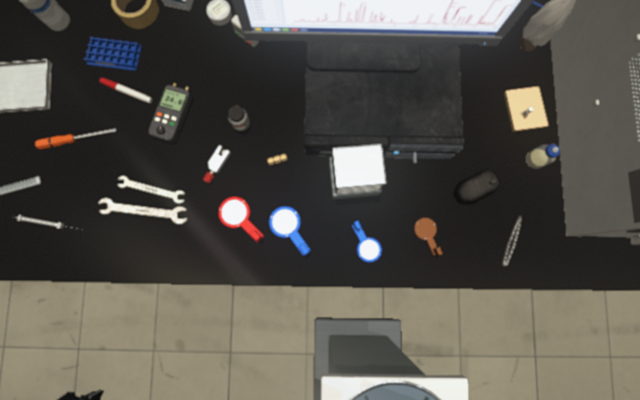

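The intended blue carrier is the larger one with its tab toward the robot: top view disc ≈(222,285), tab ≈(249,305); scene disc ≈(195,295). The smaller blue one, at top (249,368), points away from the robot. The cassette is at top ≈(170,358). Next I'll measure both precisely.

```bash
cat > h.py <<'E'
from cell import *
import cv2,numpy as np
def ray(c,rc,m=None):
    m=m or camera_model(c)
    K=np.array([[m['fx'],0,m['cx']],[0,m['fy'],m['cy']],[0,0,1.]])
    p=cv2.undistortPoints(np.array([[[rc[1],rc[0]]]],float),K,np.array(m['distortion'])).ravel()
    T=np.array(m['world_to_cam']);R=T[:3,:3];o=-R.T@T[:3,3]
    return o,R.T@np.array([p[0],p[1],1])
def onz(c,rc,z,m=None):
    o,d=ray(c,rc,m);return o+d*(z-o[2])/d[2]
def proj(c,P,m=None):
    m=m or camera_model(c);T=np.array(m['world_to_cam'])
    K=np.array([[m['fx'],0,m['cx']],[0,m['fy'],m['cy']],[0,0,1.]])
    p,_=cv2.projectPoints(np.array(P,float).reshape(-1,3),cv2.Rodrigues(T[:3,:3])[0],T[:3,3],K,np.array(m['distortion']))
    return p.reshape(-1,2)[:,::-1]
def tri(rs):
    A=0;b=0
    for o,d in rs:
        d=d/np.linalg.norm(d);M=np.eye(3)-np.outer(d,d);A=A+M;b=b+M@o
    return np.linalg.solve(A,b)
E
python3 - <<'E'
from h import *
for c,seed in [('top',(221,285)),('scene',(194,296))]:
    im=cv2.imread(f'pics/{c}0.png');b,g,r=[im[...,i].astype(int) for i in range(3)]
    w=((r>180)&(g>180)&(b>180)).astype('uint8')
    n,l,st,ce=cv2.connectedComponentsWithStats(w)
    k=l[seed];print(c,'white',ce[k][::-1],st[k],onz(c,ce[k][::-1],.005))
    bl=((b>120)&(b-r>60)).astype('uint8')
    n,l,st,ce=cv2.connectedComponentsWithStats(bl)
    i=[j for j in range(1,n) if st[j][4]>40 and np.hypot(*(ce[j][::-1]-np.array(seed)))<40]
    for j in i: print('blue',ce[j][::-1],st[j])
t=cv2.resize(cv2.imread('pics/top0.png')[130:270,260:420],None,fx=5,fy=4.2857,interpolation=2)[:600]
s=cv2.resize(cv2.imread('pics/scene0.png')[155:260,265:425],None,fx=5,fy=5,interpolation=2)
cv2.imwrite('pics/tc.png',cv2.resize(cv2.imread('pics/top0.png')[135:265,260:420],None,fx=4.5,fy=4.5,interpolation=2));cv2.imwrite('pics/sc.png',s)
E
```

```text
top white [221.28542094 284.25256674] [272 209  25  25 487] [0.48438273 0.24990591 0.005     ]
blue [230.77595628 291.07468124] [269 206  41  49 549]
scene white [194.11912226 295.28213166] [284 186  24  17 319] [0.48418296 0.25162319 0.005     ]
blue [199.67266187 292.06834532] [280 184  31  37 278]
blue [203.60465116 278.02325581] [274 200   9   8  43]
```

View pics/tc.png

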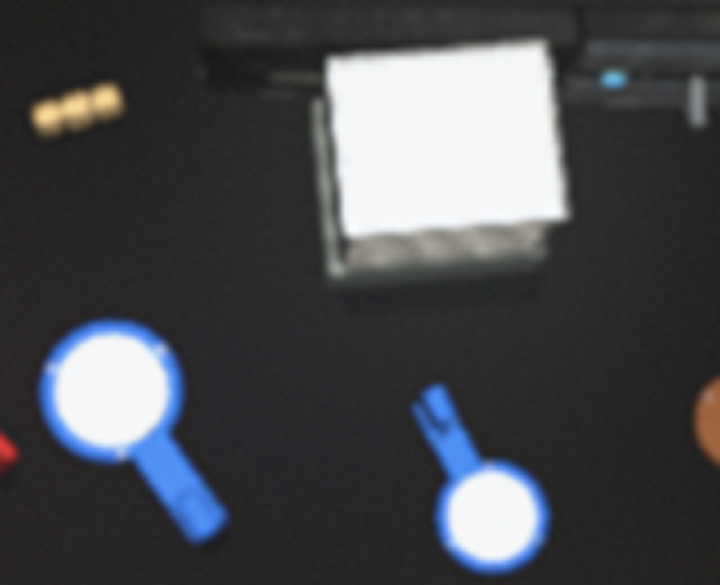

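View pics/sc.png

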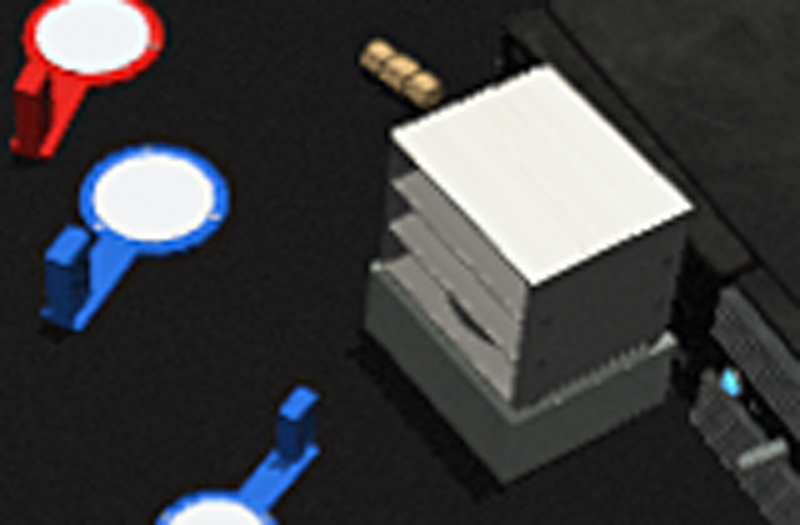

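```bash
python3 - <<'E'
from h import *
from scipy.optimize import least_squares
T=[(346,237),(569,217),(548,40),(327,58)];S=[(391,132),(533,285),(692,208),(547,66)]  # FL FR BR BL
f=lambda p,s,o:((p[1]+.5)/s-.5+o[1],(p[0]+.5)/s-.5+o[0])
T=[f(p,4.5,(260,135)) for p in T];S=[f(p,5,(265,155)) for p in S]
P=np.array([tri([ray('top',a),ray('scene',b)]) for a,b in zip(T,S)])
print(P.round(4),'edges',[np.linalg.norm(P[i]-P[(i+1)%4]).round(4) for i in range(4)])
def model(v):
    x,y,yaw,z,L=v;c,s=np.cos(yaw),np.sin(yaw)
    q=np.array([(-.043,.05),(-.043,-.05),(-.043+L,-.05),(-.043+L,.05)])
    return np.c_[x+c*q[:,0]-s*q[:,1],y+s*q[:,0]+c*q[:,1],np.full(4,z)]
mt,ms=camera_model('top'),camera_model('scene')
r=least_squares(lambda v:np.r_[(proj('top',model(v),mt)-T).ravel(),(proj('scene',model(v),ms)-S).ravel()],[.53,.1,0,.11,.08])
print('slot x y yaw ztop L',r.x.round(4),'res',r.fun.round(1))
print('tab',onz('scene',f((69,247),5,(265,155)),.047),onz('top',f((199,508),4.5,(260,135)),.047))
# blue outline of the disc (5mm top) ellipse centre
print('disc',onz('top',f((111,391),4.5,(260,135)),.005),onz('scene',f((154,199),5,(265,155)),.005))
for c in('top','scene'):
  for t in ('middle_slot',): print([(d['centre'],d['conf']) for d in pinpoint(c,t)])
E
```

```text
[[0.5423 0.1373 0.1254]
 [0.5531 0.0377 0.1243]
 [0.6346 0.0466 0.124 ]
 [0.625  0.1468 0.1226]] edges [np.float64(0.1002), np.float64(0.082), np.float64(0.1007), np.float64(0.0832)]
slot x y yaw ztop L [0.5907 0.0923 0.1049 0.1242 0.082 ] res [-0.2 -0.1  0.  -0.2  0.2 -0.1  0.2  0.3  0.4 -0.  -0.1 -0.1 -0.2  0.3
 -0.3  0.1]
tab [0.42123737 0.2028256  0.047     ] [0.42416397 0.20275205 0.047     ]
disc [0.48389385 0.2498342  0.005     ] [0.48404853 0.25066568 0.005     ]
[]
[([205.2, 376.2], 0.69)]
```

Cassette fit residuals are under 0.5 px. It gives middle slot (0.5907, 0.0923), yaw 0.105 and floor z ≈ 0.072. For the carrier, tab to disc comes out at 77.5 mm (78 expected), yaw ≈ 0.655.

```bash
cat >> h.py <<'E'
from scipy.spatial.transform import Rotation as Ro
def delta(p,yaw,base=None):
    """fractions from current pose to TCP p, tool down, tool y across carrier yaw (nearest half turn)"""
    s=observe();p0,R0=(np.array(s['ee_pos']),Ro.from_rotvec(s['tool_rot'])) if base is None else base
    best=None
    for k in (1,-1):
        y=k*np.array([-np.sin(yaw),np.cos(yaw),0]);z=np.array([0,0,-1.]);x=np.cross(y,z)
        R=Ro.from_matrix(np.c_[x,y,z]);w=(R0.inv()*R).as_rotvec()
        if best is None or np.linalg.norm(w)<np.linalg.norm(best[0]): best=(w,R)
    d=R0.inv().apply(np.array(p)-p0)
    print('xyz',(d/.5).round(4),'w',(best[0]/(np.pi/2)).round(4),'q',np.round(s['q'],2))
    return np.array(p),best[1]
E
python3 - <<'E'
from h import *
delta([.4225,.2028,.12],.6546)
E
```

```text
xyz [-0.6687 -0.3433  0.2226] w [ 0.      0.     -0.6261] q [ 1.24  0.21 -0.03  1.32 -0.    1.57]
```

Emit:
send_rows([
  {"x": -0.669, "y": -0.343, "z": 0.05, "wz": -0.626},
  {"x": -0.669, "y": -0.343, "z": 0.05, "wz": -0.626},
  {"x": -0.669, "y": -0.343, "z": 0.05, "wz": -0.626},
  {"x": -0.669, "y": -0.343, "z": 0.05, "wz": -0.626},
  {"x": -0.669, "y": -0.343, "z": 0.1, "wz": -0.626},
  {"x": -0.669, "y": -0.343, "z": 0.223, "wz": -0.626},
  {"x": -0.669, "y": -0.343, "z": 0.223, "wz": -0.626},
  {"x": -0.669, "y": -0.343, "z": 0.223, "wz": -0.626},
], jaw=0.1, force=50)

```text
validation failed for argument at $.ta...
```

```bash
python3 - <<'E'
from h import *
s=observe();print(s['time_s'],s['ee_pos'],s['grip_width'])
m=camera_model('wrist');im=read_camera('wrist');cv2.imwrite('pics/w1.png',im)
tab=np.array([.4225,.2028,.047]);c,sn=np.cos(.6546),np.sin(.6546)
print('expected tab-top corners',[proj('wrist',tab+[c*a-sn*b,sn*a+c*b,0],m).round(0).tolist() for a,b in((-.011,-.006),(-.011,.006),(.011,.006),(.011,-.006))],'disc',proj('wrist',[.484,.250,.005],m))
delta([.4225,.2028,.014],.6546)
E
```

```text
0.6 [0.16146325 0.47321506 0.23130837] 0.08541046913349268
expected tab-top corners [[[408.0, 187.0]], [[403.0, 191.0]], [[409.0, 206.0]], [[415.0, 202.0]]] disc [[403.51627728 252.24866977]]
xyz [-0.6688 -0.3433  0.4346] w [ 0.     0.    -0.626] q [ 1.24  0.21 -0.03  1.32 -0.    1.57]
```

View pics/w1.png

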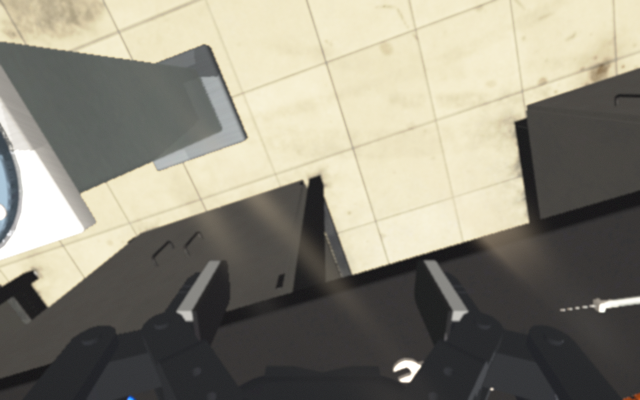

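The move was refused, so the arm hasn't moved and the wrist view shows only the floor. The rows probably need all six numbers, so I'll send them complete.

Emit:
send_rows([
  {"x": -0.669, "y": -0.343, "z": 0.05, "wx": 0, "wy": 0, "wz": -0.626},
  {"x": -0.669, "y": -0.343, "z": 0.05, "wx": 0, "wy": 0, "wz": -0.626},
  {"x": -0.669, "y": -0.343, "z": 0.05, "wx": 0, "wy": 0, "wz": -0.626},
  {"x": -0.669, "y": -0.343, "z": 0.05, "wx": 0, "wy": 0, "wz": -0.626},
  {"x": -0.669, "y": -0.343, "z": 0.1, "wx": 0, "wy": 0, "wz": -0.626},
  {"x": -0.669, "y": -0.343, "z": 0.223, "wx": 0, "wy": 0, "wz": -0.626},
  {"x": -0.669, "y": -0.343, "z": 0.223, "wx": 0, "wy": 0, "wz": -0.626},
  {"x": -0.669, "y": -0.343, "z": 0.223, "wx": 0, "wy": 0, "wz": -0.626},
], jaw=0.1, force=50)

```text
time_s: 1.65
ee_pos: [0.4228, 0.2004, 0.1177]
tool_rot: [1.005, -2.973, 0.001]
force: [-0.5, 0.0, 0.5]
grip_width: 0.0469
finger_force: 0.0
```

```bash
python3 - <<'E'
from h import *
s=observe();print(s['time_s'],s['ee_pos'],s['grip_width'])
m=camera_model('wrist');im=read_camera('wrist');cv2.imwrite('pics/w2.png',im)
tab=np.array([.4225,.2028,.047]);c,sn=np.cos(.6546),np.sin(.6546)
print('expected tab-top corners',[proj('wrist',tab+[c*a-sn*b,sn*a+c*b,0],m).round(0).tolist() for a,b in((-.011,-.006),(-.011,.006),(.011,.006),(.011,-.006))],'disc',proj('wrist',[.484,.250,.005],m))
delta([.4225,.2028,.014],.6546)
E
```

```text
1.65 [0.4227796  0.20039681 0.11765759] 0.04690596477993388
expected tab-top corners [[[197.0, 316.0]], [[197.0, 333.0]], [[226.0, 333.0]], [[226.0, 317.0]]] disc [[274.62425451 324.57953454]]
xyz [-0.0023  0.0037  0.2078] w [ 0.0002 -0.0017 -0.0017] q [ 0.44  0.2  -0.34  1.03 -0.   -0.21]
```

View pics/w2.png

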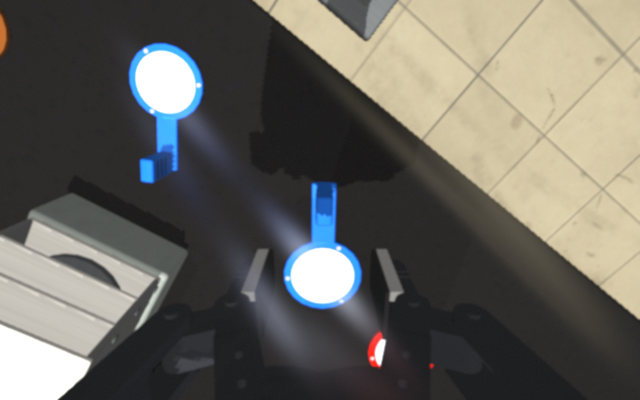

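The tab top is at columns 316–332 and the disc at (274,322), both as predicted. Descend and close.

Emit:
send_rows([
  {"x": 0, "y": 0, "z": 0.1, "wx": 0, "wy": 0, "wz": 0},
  {"x": 0, "y": 0, "z": 0.17, "wx": 0, "wy": 0, "wz": 0},
  {"x": 0, "y": 0, "z": 0.208, "wx": 0, "wy": 0, "wz": 0},
  {"x": 0, "y": 0, "z": 0.208, "wx": 0, "wy": 0, "wz": 0},
  {"x": 0, "y": 0, "z": 0.208, "wx": 0, "wy": 0, "wz": 0},
])

```text
time_s: 2.33
ee_pos: [0.4232, 0.2038, 0.0171]
tool_rot: [-1.01, 2.973, 0.0]
force: [-0.3, -0.2, -0.4]
grip_width: 0.0465
finger_force: 0.0
```

Emit:
send_rows([
  {"x": 0, "y": 0, "z": 0, "wx": 0, "wy": 0, "wz": 0},
  {"x": 0, "y": 0, "z": 0, "wx": 0, "wy": 0, "wz": 0},
  {"x": 0, "y": 0, "z": 0, "wx": 0, "wy": 0, "wz": 0},
  {"x": 0, "y": 0, "z": 0, "wx": 0, "wy": 0, "wz": 0},
  {"x": 0, "y": 0, "z": 0, "wx": 0, "wy": 0, "wz": 0},
  {"x": 0, "y": 0, "z": 0, "wx": 0, "wy": 0, "wz": 0},
], jaw=-1, force=50)

```text
time_s: 3.08
ee_pos: [0.4231, 0.2032, 0.0166]
tool_rot: [-1.009, 2.974, 0.001]
force: [-2.0, 0.3, 10.6]
grip_width: 0.0114
finger_force: 49.1
```

Emit:
send_rows([
  {"x": 0, "y": 0, "z": -0.04, "wx": 0, "wy": 0, "wz": 0},
  {"x": 0, "y": 0, "z": -0.1, "wx": 0, "wy": 0, "wz": 0},
  {"x": 0, "y": 0, "z": -0.16, "wx": 0, "wy": 0, "wz": 0},
  {"x": 0, "y": 0, "z": -0.16, "wx": 0, "wy": 0, "wz": 0},
  {"x": 0, "y": 0, "z": -0.16, "wx": 0, "wy": 0, "wz": 0},
])

```text
time_s: 3.7
ee_pos: [0.4224, 0.2027, 0.0954]
tool_rot: [1.01, -2.975, 0.0]
force: [-0.9, 0.6, -0.1]
grip_width: 0.0111
finger_force: 48.7
```

```bash
python3 - <<'E'
from h import *
s=observe();print(s['time_s'],s['ee_pos'],s['grip_width'],s['finger_force'],s['force'])
c,sn=np.cos(.1049),np.sin(.1049)
g=lambda x,y=0:[.5907+c*x-sn*y,.0923+sn*x+c*y]
b=delta(g(-.178)+[.095],.1049)
E
```

```text
3.7 [0.42244483 0.20274146 0.09537487] 0.01107650599977197 48.69561731815338 [-0.86054882  0.60473491 -0.13068581]
xyz [ 0.1711 -0.1941  0.0008] w [-0.000e+00 -2.000e-04  3.499e-01] q [ 0.45  0.22 -0.38  0.97 -0.   -0.21]
```

Emit:
send_rows([
  {"x": 0.04, "y": -0.05, "z": 0, "wx": 0, "wy": 0, "wz": 0.09},
  {"x": 0.09, "y": -0.1, "z": 0, "wx": 0, "wy": 0, "wz": 0.18},
  {"x": 0.13, "y": -0.15, "z": 0, "wx": 0, "wy": 0, "wz": 0.27},
  {"x": 0.171, "y": -0.194, "z": 0.001, "wx": 0, "wy": 0, "wz": 0.35},
  {"x": 0.171, "y": -0.194, "z": 0.001, "wx": 0, "wy": 0, "wz": 0.35},
  {"x": 0.171, "y": -0.194, "z": 0.001, "wx": 0, "wy": 0, "wz": 0.35},
  {"x": 0.171, "y": -0.194, "z": 0.001, "wx": 0, "wy": 0, "wz": 0.35},
])

```text
time_s: 4.58
ee_pos: [0.4138, 0.0745, 0.095]
tool_rot: [0.167, -3.137, -0.0]
force: [-0.2, -1.0, -0.3]
grip_width: 0.0118
finger_force: 48.9
```

```bash
python3 - <<'E'
from h import *
s=observe();print(s['time_s'],s['ee_pos'],s['grip_width'],s['finger_force'])
a=read_camera('scene');t=read_camera('top')
A=cv2.resize(a[160:280,270:430],None,fx=4.8,fy=4.8,interpolation=2)[:, :800];cv2.imwrite('pics/s3.png',A)
c,sn=np.cos(.1049),np.sin(.1049)
g=lambda x,y=0:[.5907+c*x-sn*y,.0923+sn*x+c*y]
for n in('scene',):
  u=s['ee_pos'][2]-.0166
  print('expect disc top',proj(n,g(-.1)+[u+.005]),'crop',(proj(n,[g(-.1)+[u+.005],g(-.065)+[u+.005],g(-.1,.035)+[u+.005],g(-.1,-.035)+[u+.005]])-[160,270])*4.8)
delta(g(-.079)+[.095],.1049)
E
```

```text
4.575 [0.41376064 0.07445385 0.09500446] 0.01175120522806821 48.919556736946106
expect disc top [[220.1571057  332.52048249]] crop [[288.75410736 300.09831594]
 [257.0504192  367.298651  ]
 [237.23833685 255.78251837]
 [342.2240115  346.09803057]]
xyz [-0.1976 -0.0017  0.0002] w [ 0.     -0.0002  0.0008] q [ 0.18  0.13 -0.49  0.95  0.    0.07]
```

View pics/s3.png

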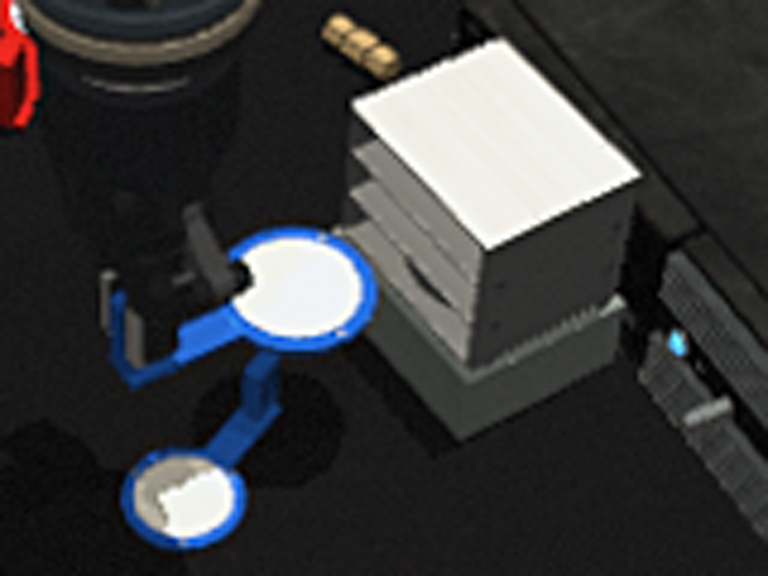

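The disc is held level and centred at crop (289,302), against a predicted (289,300). Slide in.

Emit:
send_rows([
  {"x": -0.03, "y": -0.002, "z": 0, "wx": 0, "wy": 0, "wz": 0},
  {"x": -0.06, "y": -0.002, "z": 0, "wx": 0, "wy": 0, "wz": 0},
  {"x": -0.09, "y": -0.002, "z": 0, "wx": 0, "wy": 0, "wz": 0},
  {"x": -0.12, "y": -0.002, "z": 0, "wx": 0, "wy": 0, "wz": 0},
  {"x": -0.15, "y": -0.002, "z": 0, "wx": 0, "wy": 0, "wz": 0},
  {"x": -0.18, "y": -0.002, "z": 0, "wx": 0, "wy": 0, "wz": 0},
  {"x": -0.19, "y": -0.002, "z": 0, "wx": 0, "wy": 0, "wz": 0},
  {"x": -0.19, "y": -0.002, "z": 0, "wx": 0, "wy": 0, "wz": 0},
])

```text
time_s: 5.68
ee_pos: [0.5085, 0.0828, 0.0951]
tool_rot: [0.164, -3.137, 0.0]
force: [-0.3, -0.5, -0.7]
grip_width: 0.011
finger_force: 48.9
```

Emit:
send_rows([
  {"x": 0, "y": 0, "z": 0.003, "wx": 0, "wy": 0, "wz": 0},
  {"x": 0, "y": 0, "z": 0.006, "wx": 0, "wy": 0, "wz": 0},
  {"x": 0, "y": 0, "z": 0.008, "wx": 0, "wy": 0, "wz": 0},
  {"x": 0, "y": 0, "z": 0.008, "wx": 0, "wy": 0, "wz": 0},
])

```text
time_s: 6.18
ee_pos: [0.5084, 0.0828, 0.0913]
tool_rot: [0.164, -3.137, -0.0]
force: [1.0, -0.5, -0.9]
grip_width: 0.0112
finger_force: 48.9
```

Emit:
send_rows([
  {"x": -0.004, "y": 0, "z": 0, "wx": 0, "wy": 0, "wz": 0},
  {"x": -0.008, "y": 0, "z": 0, "wx": 0, "wy": 0, "wz": 0},
  {"x": -0.01, "y": 0, "z": 0, "wx": 0, "wy": 0, "wz": 0},
  {"x": -0.01, "y": 0, "z": 0, "wx": 0, "wy": 0, "wz": 0},
])

```text
time_s: 6.68
ee_pos: [0.5135, 0.0833, 0.0913]
tool_rot: [0.164, -3.137, 0.0]
force: [0.2, 0.6, -0.9]
grip_width: 0.0108
finger_force: 48.9
```

Emit:
send_rows([
  {"x": 0, "y": 0, "z": 0.002, "wx": 0, "wy": 0, "wz": 0},
  {"x": 0, "y": 0, "z": 0.004, "wx": 0, "wy": 0, "wz": 0},
  {"x": 0, "y": 0, "z": 0.004, "wx": 0, "wy": 0, "wz": 0},
])

```text
time_s: 7.05
ee_pos: [0.5133, 0.0833, 0.0892]
tool_rot: [0.164, -3.137, -0.0]
force: [-0.2, -0.1, -0.4]
grip_width: 0.0116
finger_force: 48.9
```

Emit:
send_rows([
  {"x": -0.002, "y": 0, "z": 0, "wx": 0, "wy": 0, "wz": 0},
  {"x": -0.004, "y": 0, "z": 0, "wx": 0, "wy": 0, "wz": 0},
  {"x": -0.004, "y": 0, "z": 0, "wx": 0, "wy": 0, "wz": 0},
])

```text
time_s: 7.42
ee_pos: [0.5155, 0.0836, 0.0893]
tool_rot: [0.164, -3.137, -0.0]
force: [-0.4, 0.4, -0.6]
grip_width: 0.011
finger_force: 48.9
```

Emit:
send_rows([
  {"x": 0, "y": 0, "z": 0.002, "wx": 0, "wy": 0, "wz": 0},
  {"x": 0, "y": 0, "z": 0.002, "wx": 0, "wy": 0, "wz": 0},
])

```text
time_s: 7.68
ee_pos: [0.5153, 0.0835, 0.0882]
tool_rot: [0.164, -3.137, -0.0]
force: [-0.3, -0.7, -0.4]
grip_width: 0.011
finger_force: 48.9
```

Emit:
send_rows([
  {"x": -0.002, "y": 0, "z": 0, "wx": 0, "wy": 0, "wz": 0},
  {"x": -0.004, "y": 0, "z": 0, "wx": 0, "wy": 0, "wz": 0},
  {"x": -0.004, "y": 0, "z": 0, "wx": 0, "wy": 0, "wz": 0},
])

```text
time_s: 8.05
ee_pos: [0.516, 0.0836, 0.0879]
tool_rot: [0.164, -3.134, 0.0]
force: [-8.2, -1.6, 2.5]
grip_width: 0.0109
finger_force: 49.3
```

Emit:
send_rows([
  {"x": 0, "y": 0, "z": 0.002, "wx": 0, "wy": 0, "wz": 0},
  {"x": 0, "y": 0, "z": 0.002, "wx": 0, "wy": 0, "wz": 0},
])

```text
time_s: 8.3
ee_pos: [0.5159, 0.0836, 0.0875]
tool_rot: [0.164, -3.135, 0.0]
force: [-15.5, -1.6, 16.3]
grip_width: 0.0113
finger_force: 51.3
```

```bash
python3 - <<'E'
from h import *
s=observe();print(s['time_s'],s['ee_pos'],s['grip_width'],s['force'])
a=read_camera('scene')
cv2.imwrite('pics/s4.png',cv2.resize(a[160:270,270:430],None,fx=5,fy=5,interpolation=2))
E
```

```text
8.3 [0.51588208 0.08355432 0.08752165] 0.011349938209793992 [-15.54949505  -1.6447708   16.33679138]
```

View pics/s4.png

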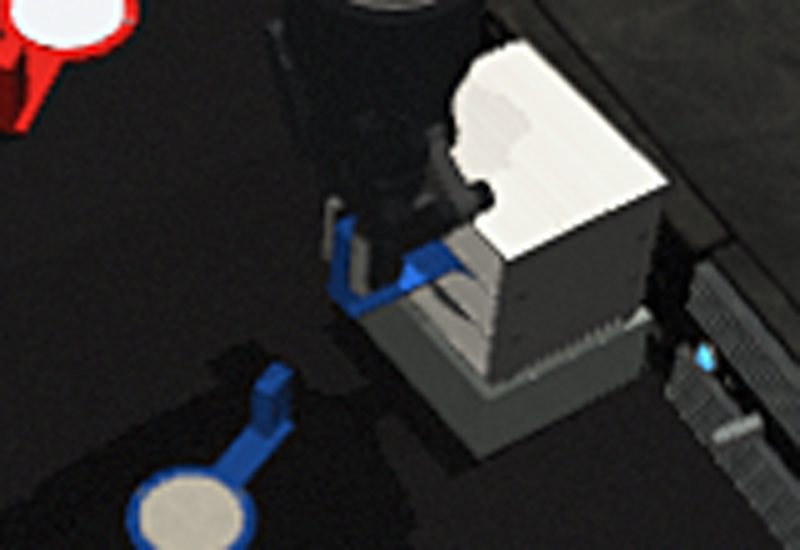

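The disc is touching the back (8 N) and the floor (16 N), and the tongue enters the middle slot. Ease off slightly, then release.

Emit:
send_rows([
  {"x": 0.002, "y": 0, "z": -0.002, "wx": 0, "wy": 0, "wz": 0},
  {"x": 0.002, "y": 0, "z": -0.002, "wx": 0, "wy": 0, "wz": 0},
])

```text
time_s: 8.6
ee_pos: [0.5159, 0.0836, 0.0882]
tool_rot: [0.165, -3.136, 0.0]
force: [-4.6, -0.6, 0.8]
grip_width: 0.0114
finger_force: 49.0
```

Emit:
send_rows([
  {"x": 0, "y": 0, "z": 0, "wx": 0, "wy": 0, "wz": 0},
  {"x": 0, "y": 0, "z": 0, "wx": 0, "wy": 0, "wz": 0},
  {"x": 0, "y": 0, "z": 0, "wx": 0, "wy": 0, "wz": 0},
  {"x": 0, "y": 0, "z": 0, "wx": 0, "wy": 0, "wz": 0},
  {"x": 0, "y": 0, "z": 0, "wx": 0, "wy": 0, "wz": 0},
], jaw=0.0)

```text
time_s: 9.22
ee_pos: [0.5164, 0.0837, 0.0883]
tool_rot: [-0.164, 3.137, 0.0]
force: [-0.4, 0.0, -0.1]
grip_width: 0.0428
finger_force: 0.0
```

Emit:
send_rows([
  {"x": 0, "y": 0, "z": -0.03, "wx": 0, "wy": 0, "wz": 0},
  {"x": 0, "y": 0, "z": -0.08, "wx": 0, "wy": 0, "wz": 0},
  {"x": 0, "y": 0, "z": -0.16, "wx": 0, "wy": 0, "wz": 0},
  {"x": 0.1, "y": 0, "z": -0.2, "wx": 0, "wy": 0, "wz": 0},
  {"x": 0.2, "y": 0, "z": -0.2, "wx": 0, "wy": 0, "wz": 0},
  {"x": 0.3, "y": 0, "z": -0.2, "wx": 0, "wy": 0, "wz": 0},
  {"x": 0.3, "y": 0, "z": -0.2, "wx": 0, "wy": 0, "wz": 0},
  {"x": 0.3, "y": 0, "z": -0.2, "wx": 0, "wy": 0, "wz": 0},
])

```text
time_s: 10.22
ee_pos: [0.3679, 0.0681, 0.1893]
tool_rot: [-0.164, 3.135, 0.0]
force: [0.8, 0.1, 0.5]
grip_width: 0.0424
finger_force: 0.0
```

```bash
python3 - <<'E'
from h import *
s=observe();print(s['time_s'],s['ee_pos'],s['grip_width'],s['force'])
a=read_camera('scene')
cv2.imwrite('pics/s5.png',cv2.resize(a[140:260,270:430],None,fx=5,fy=5,interpolation=2))
c,sn=np.cos(.1049),np.sin(.1049)
g=lambda x,y=0:[.5907+c*x-sn*y,.0923+sn*x+c*y]
P=[g(-.078+i,j)+[.0722+.047] for i,j in((-.011,-.006),(-.011,.006),(.011,.006),(.011,-.006))]
print('tab top corners if home (crop x,y)',((proj('scene',P)-[140,270])*5).round(0)[:,::-1].tolist())
E
```

```text
10.225 [0.36794682 0.06807998 0.18931619] 0.04237172888029496 [0.75032176 0.06657579 0.47945059]
tab top corners if home (crop x,y) [[347.0, 341.0], [331.0, 322.0], [375.0, 302.0], [392.0, 320.0]]
```

View pics/s5.png

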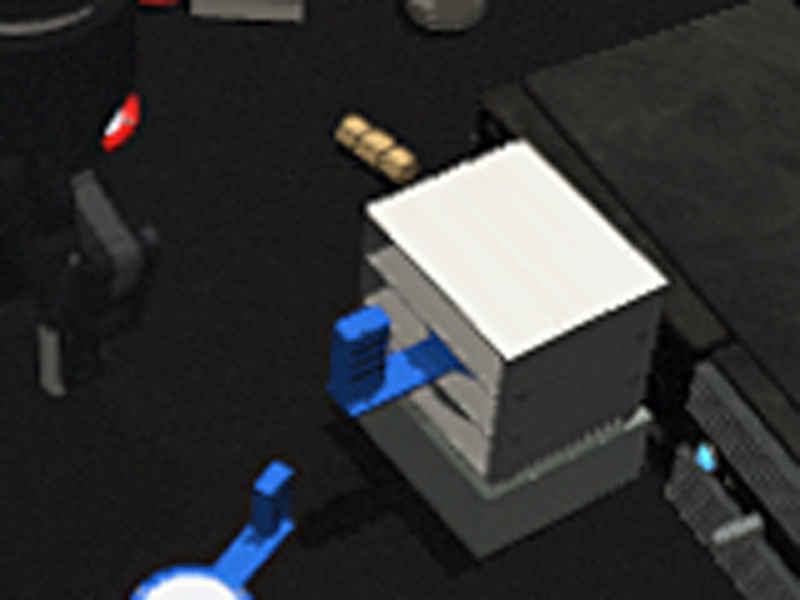

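The tab top spans roughly (334–390, 306–342) in the crop. Predicted for fully home is (331–392, 302–341), so the carrier is flat, home and released in the middle slot.

```bash
python3 -c "
from cell import *
print(close_job())"
```

```text
the job is handed in; nothing more can be done
None
```

The blue carrier is flat, fully home and released in the middle slot, as checked in the last scene picture; the arm never went near the red carrier, and the job was handed in at about 10 s of the allowed 37 s, with no verdict returned.

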